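# Turn the reversible jaw of the bench opener round

### The arm

A 7-joint arm with a two-finger parallel gripper is mounted at the origin on a cart in front of the work surface, level with it; the furniture and walls round the work are solid. World frame = base frame: x ahead of the robot, y to its left, z up, the work surface at z = 0. Lengths are in m, angles in rad, forces in N, time in s.
With the tool pointing down it reaches from about 0.425 to 0.925 m from the base axis. Payload 6.8 kg.
Tool frame: the origin (TCP) lies at the very end of the fingers, on their centre line; the grasp point (between the pads) lies r.pinch_z behind it (r.pinch_z is the distance from the TCP to the grasp point, in m); z points along the fingers, y is the line along which they close (so a half turn about z gives the same grasp; the last joint's range is limited). The gripper opens to 85 mm and grips with 20 to 120 N. Pads are 22 mm wide; open, the fingers measure 114 mm over their backs; the gripper's body (76 mm by 85 mm) begins 54 mm behind the grasp point. The pads swing forward as they close: fully open they stand 13 mm farther back than shut.
Start: joints at [1.014, 0.477, 0.022, 1.555, -0.011, 1.109, -0.083], TCP at [0.293, -0.608, 0.202] pointing down, gripper open.
Joint ranges: [-2.96, 2.96], [-0.34, 2.1], [-1.41, 1.46], [0.24, 2.44], [-1.37, 4.51], [0.17, 1.92], [-2.96, 2.96]. Speed limits (rad/s): [2.39, 2.39, 3.14, 3.14, 3.14, 3.14, 3.14].

### API

Orientations are given as a rotation vector (axis times angle).
In Python, from bench import status, grab_frame, camera_model, r gives the robot as it stands. The module is installed in compiled form; this text tells all that it offers.
- The arm moves only by the shell command python3 -m creep 'ROWS' [FORCE]. ROWS is text: rows parted by semicolons, each of 7 numbers parted by spaces: the turn, a rotation vector about the tool's x, y, z in rad, then the shift along the tool's x, y, z in mm, then the opening, from -1 (shut) to 1 (fully open). In form: rx ry rz tx ty tz fingers; .... A call has 1 to 10 rows; each row is the pose to reach, as a shift and turn from the pose commanded when the call began, along the tool's axes at that moment; what a row does not reach only later rows make up. A row lasts 1/8 s, in which the tool goes at most 62.5 mm and 10.7 degrees, less where a joint would pass 70% of its speed; a pose out of reach is approached as far as the arm can. A call with a gripper value outside its range is refused whole. The fingers move at their own pace and stop on an object; FORCE is the grip in N (left out, the last holds). Time passes only in rows, so rows that repeat a pose let the fingers close. It gives the time, the measured TCP pose, the force, the opening and the grip force at its end, in the units of the state.
- status.get_obs(): the state, without advancing time (a new reading comes with each control period).
- grab_frame(name): name is "scene" or "top" or "wrist"; returns (picture, depth): 420x560x3 uint8, red, green, blue; 420x560 float32, m along the optical axis (not along the pixel's ray), 0 where there is no reading.
- camera_model(name): a dict with "K" (3x3 intrinsics, pixels), "rvec" (rotation vector, rad) and "tvec" (3), from world to camera coordinates, as OpenCV has them. Camera axes: x right, y down, z forward; pixel columns grow to the right and rows downward; lengths in m; the calibration is good to about 2 mm. The wrist camera is an equidistant fisheye: a pixel r from the principal point sees the ray r / f radians off the axis. A picture is of the moment at which its call begins: read the wrist's pose just before it. camera_model takes no time and is no camera call; for the wrist camera it gives the pose at the moment of the call.
- r.hand_in(): hands the job in; it is judged then, once.
The state is a dict: "clock": time; "joints": joint angles; "qvel": joint speeds; "tau": joint torques, N m; "tcp_pos": TCP position; "orientation": TCP orientation; "contact_force": force on the tool from outside, world axes, zero at the start; "moment": the same for the moment, N m; "grip_width": finger opening in m; "gripper_force": force on a finger pad.
Only numpy, scipy, OpenCV 4.12 (cv2) and the standard library are available. Lean on these libraries where they do the work, as an engineer would, in place of code of your own. Each camera call takes 0.05 s, during which the arm holds its last target. There are 200 camera calls.

### The job

The bench opener is set up for bottle caps: its reversible bar has the square-notch end sticking out, but we have jars to open. Press the catch to spring the bar out, take it out of the opener, turn it end for end and, same face up, push it back in until the catch clicks and holds it, so that the V-jaw end sticks out. Leave the jars beside it standing where they are.

Things in the scene. Friction and masses are not known exactly. Their poses are not given: they have to be found in the camera images.
- opener: grey-painted bench opener fixed to the table, 118 x 112 mm, 49 mm high without its catch. Origin: on the table under it; x runs along its channel from the open mouth to the closed back; z up. Channel 43.5 mm wide, 23 mm high, floor 20 mm above the table, from the mouth (55 mm to -x) to a rigid back stop (29 mm to +x).
- mouth (a point): centre of the opener's mouth, 55 mm to -x of its origin, 30 mm above the table; axes as the opener's. The channel's first 12 mm are flared at the sides and roof; a 28 mm wide tongue carries its floor on, 30 mm out of the mouth. At the back a spring ejector pushes the bar outwards over the last 18 mm before home (2 N, rising to 3 N at home).
- catch_pad (a point): top of the catch's black ribbed thumb pad, 20 (along the channel) x 16 mm, 52 mm to -x of the opener's origin, 64 mm above the table, over the mouth. Pressed straight down (2 to 7 N, 9 to 11 mm, then a hard stop) it lifts the nose out of the bar's groove and the ejector slides the bar some 18 mm out to -x. Let go, it springs back.
- catch (a joint): angle of the rocking catch: 0 = nose down, 0.38 = fully pressed, above 0.2 while the nose rides on top of the bar. A bar pushed in lifts the nose itself (with the ejector this takes 4 to 8 N); the nose drops in about 4 mm before the bar meets the back stop and the bar stays in when let go; if it has not dropped in, the bar slides out again.
- insert_mid (a point): centre (half-way up) of the bare-metal bar, 120 x 40 x 20 mm, 0.22 kg; x points along it from the square-notch end to the V-jaw end, z up. Its top has two cross grooves, 12 mm wide, 6 deep, 23 to 35 mm from each end, one for the catch whichever end is in. Home, 40 mm stick out of the mouth; its centre is 35 mm to -x of the opener's origin, 30 mm above the table.
- v_end (a point): middle of the bar's V-jaw end, half-way up, in the plane of the prong tips, 60 mm from insert_mid: this end has a V-shaped cut seen from above, 30 mm wide at the tips, 18 mm deep. It is inside at the start.
- cap_end (a point): middle of the bar's other end, half-way up, in the plane of the prong tips: it has a square-cornered notch seen from above, 14 mm wide, 16 mm deep. It sticks out of the mouth at the start.
- honey_jar: glass jar with black lid, 63 mm across, 94 mm high, standing to the left of the opener; origin under it
- mustard: small dark jar with black lid, 66 mm across, 100 mm high, standing to the right of the opener; origin under it
- spice: spice jar, 47 mm across, 98 mm high, standing further left; origin under it
Mind the look-alikes: they are no part of the job. Of the things shaped like the part that bears insert_mid, the bare steel one is meant.

How it is judged:
On the way:
1. the bar has been taken right out of the opener (distance between insert_mid and mouth above 0.07 m), for 0.2 s.
At the end, for the whole second after the job is handed in: The bar is in the channel, V-jaw end out: V end 88 to 101 mm to -x of the opener's origin (home 95), other end at least 18 mm to +x, centre within 5 mm of the channel's middle line, grooved face up within 0.12 rad, and the catch down in the groove (below 0.08 rad), holding it (x of v_end in the frame of opener between -0.101 and -0.088 m and x of cap_end in the frame of opener above 0.018 m and y of insert_mid in the frame of opener between -0.005 and 0.005 m and angle between insert_mid's own z axis and vertical below 0.12 rad and value of joint catch below 0.08 rad and distance between insert_mid and mouth below 0.03 m); the robot touches nothing.
It fails at once if a jar is pushed more than 30 mm away or tipped (distance of any of honey_jar, mustard, spice from where it was at the start of the episode above 0.03 m or angle between any of honey_jar, mustard, spice's own z axis and vertical above 0.5 rad).
It also fails if it takes over 72 s, if anything falls off the work surface, if the arm or the gripper's body presses on something with over 40 N, if the wrist force passes 120 N, or if a joint passes its speed limit or range.

## Working session

There is one attempt and no reset: what is moved stays moved. The work goes in short steps, Python scripts to look and compute and a shell command to move; the robot and the scene stay as the last step left them, time stands still between calls to the robot, and variables do not carry over. Pictures are saved under pics/ and viewed, at most 10 in all, crops included, and the job is handed in when it is done.

```bash
mkdir -p pics; cat > h.py <<'E'
import numpy as np, cv2
from scipy.spatial.transform import Rotation as R
from bench import status, grab_frame, camera_model, r
def cloud(name):
    m=camera_model(name); im,d=grab_frame(name)
    K=np.array(m["K"]); Rm=cv2.Rodrigues(np.array(m["rvec"],float))[0]; t=np.array(m["tvec"],float).ravel()
    v,u=np.mgrid[:d.shape[0],:d.shape[1]]
    x=(u-K[0,2])/K[0,0]; y=(v-K[1,2])/K[1,1]
    if name=="wrist":
        th=np.hypot(x,y); s=np.where(th>1e-9,np.tan(np.minimum(th,1.5))/np.maximum(th,1e-9),1); x=x*s; y=y*s
    P=np.stack([x*d,y*d,d],-1)
    W=(P-t)@Rm
    W[d==0]=np.nan
    return im,d,W
def st():
    o=status.get_obs(); print("t",round(o["clock"],2),"tcp",np.round(o["tcp_pos"],4),"R",np.round(R.from_rotvec(o["orientation"]).as_matrix(),3).tolist(),"F",np.round(o["contact_force"],1),"w",round(float(o["grip_width"]),4)); return o
E
python3 - <<'E'
from h import *
o=st(); print(r.pinch_z, o["joints"])
for n in("scene","top"):
    im,d,W=cloud(n); cv2.imwrite(f"pics/{n}0.png",im[...,::-1]); np.save(f"{n}0.npy",W)
E
```

```text
t 0.0 tcp [ 0.2926 -0.6076  0.2012] R [[0.901, 0.434, -0.001], [0.434, -0.901, 0.002], [-0.0, -0.002, -1.0]] F [-0.  -0.   0.4] w 0.0857
0.0187 [ 1.01389873  0.47778881  0.02234455  1.55644995 -0.01148803  1.10929056
 -0.08311025]
```

View pics/scene0.png

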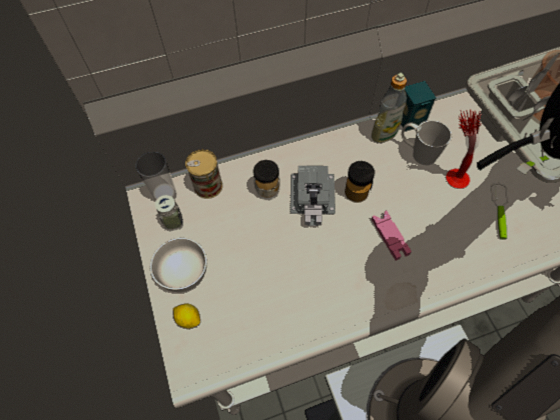

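View pics/top0.png

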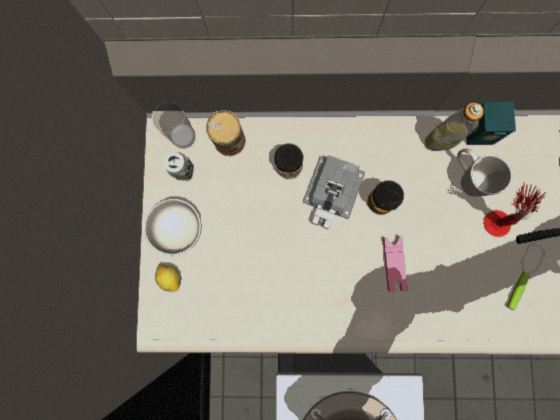

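The scene and top views show the opener at top px (335,187), with the bar's notch end at (323,216) and the pad at about (329,201). The honey jar is at (289,160), mustard at (387,197), and the pink decoy bar at (397,264).

```bash
python3 - <<'E'
from h import *
for n,(u0,u1,v0,v1) in (("top",(295,415,140,240)),("scene",(240,390,155,235))):
    W=np.load(n+"0.npy"); P=W[v0:v1,u0:u1]
    z=P[...,2]
    print(n,"table z",np.nanmedian(z))
    if n=="top":
        for row in range(40,100,2): pass
    cz=lambda a,b:P[(z>a)&(z<b)]
    for a,b in((.012,.03),(.034,.043),(.045,.053),(.056,.075),(.08,.11)):
        Q=cz(a,b); print(a,b,len(Q),np.round(Q.mean(0),4),Q.min(0).round(3),Q.max(0).round(3))
        if n=="top" and a<.05: print(cv2.minAreaRect((Q[:,:2]*1000).astype(np.float32)))
W=np.load("top0.npy"); im=cv2.imread("pics/top0.png")
print(np.round(W[[187,216,201,160,197,264],[335,323,329,289,387,397]],3))
print(camera_model("top"))
c=im[145:240,285:415]; c=cv2.resize(c,None,fx=6,fy=6,interpolation=cv2.INTER_CUBIC); cv2.imwrite("pics/crop0.png",c)
z=(W[175:232:2,305:365:3,2]*1000); print(np.nan_to_num(z,nan=-1).astype(int))
E
```

```text
top table z 0.0021341790664747735
0.012 0.03 205 [0.5155 0.0066 0.0194] [ 0.446 -0.123  0.012] [0.63  0.115 0.03 ]
((529.960205078125, -8.026229858398438), (273.21624755859375, 148.15809631347656), 70.26799011230469)
0.034 0.043 371 [0.5173 0.0407 0.0393] [ 0.47  -0.085  0.034] [0.632 0.115 0.043]
((554.072998046875, 17.26721954345703), (160.24964904785156, 161.74777221679688), 19.13323402404785)
0.045 0.053 1378 [0.5694 0.02   0.0483] [ 0.489 -0.106  0.045] [0.634 0.113 0.053]
((548.8553466796875, 10.767318725585938), (204.4406280517578, 133.0485382080078), 39.54533004760742)
0.056 0.075 175 [0.5377 0.0455 0.0615] [0.506 0.019 0.056] [0.611 0.115 0.075]
0.08 0.11 907 [ 0.5482 -0.0451  0.0986] [ 0.503 -0.111  0.081] [0.644 0.116 0.108]
scene table z 0.002291499893465161
0.012 0.03 637 [ 0.4859 -0.02    0.02  ] [ 0.39  -0.124  0.012] [0.629 0.16  0.03 ]
0.034 0.043 398 [0.5207 0.0411 0.039 ] [ 0.467 -0.114  0.034] [0.621 0.16  0.043]
0.045 0.053 1114 [0.5632 0.0155 0.0484] [ 0.485 -0.115  0.045] [0.629 0.16  0.053]
0.056 0.075 233 [0.5618 0.0868 0.0636] [ 0.504 -0.113  0.056] [0.623 0
[... 1635 characters left out ...]
 1  0]
 [ 1  2 -1  0 35 39 35 35 43 42 19 52 50  6 12  7  1  3  3  3]
 [ 3  0  2  3 42 33 31 33 35 37 18 38 19  4  6  4 -1  4  1  2]
 [ 2  0 -1 42 40 42 35 34 32 34  0  7  8  8  8  2 -1  0 -1 -1]
 [ 0 -2  0 43 41 29 41 41 34 35 -1  0  1  4 10  3  0  2 -1  1]
 [ 0  2 -1 43 39 19 22 40 39  0  2  2 -1 -1  1  0  4  0  1  3]
 [ 2  0  0 41 42 20 19 38 38  0  0 -1 -2  0 -1  0  0  3  4  1]
 [ 2  3  0 39 39 17 15 40 43 -1 -1  4 -1  3  0  2 -1  0  0  0]
 [-1 -2  0 -2  1 14 22 40 41  2  3  1  3  0  0  1  1  2  1 -3]
 [-2  2  2  0  0  0 26 38  0  3  0  1 -2  3  0  2  2  0 -2 -2]
 [ 0 -2 -5  2 -2  3  0  0  3  3  1  1  2  0  1  3  1 -2  1  4]
 [ 2  2  0  3  0  0  0  2  5  0  2  3 -1  0  0 -2  7 -1  0  3]]
```

View pics/crop0.png

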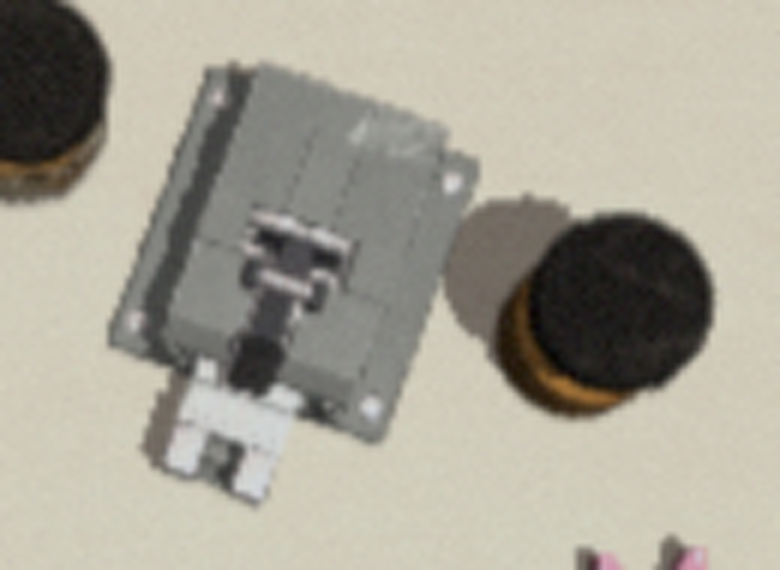

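The crop shows the base bolts at crop px (217,97), (453,183), (133,320) and (370,405). The pad is at (258,362), and the notch tips are at (180,465) and (252,495).

```bash
python3 - <<'E'
from h import *
m=camera_model("top");K=m["K"];Rm=cv2.Rodrigues(m["rvec"])[0];t=m["tvec"]
def at(p,z):
    u,v=p[0]/6+285,p[1]/6+145
    d=Rm.T@np.array([(u-K[0,2])/K[0,0],(v-K[1,2])/K[1,1],1]);c=-Rm.T@t
    return c+d*(z-c[2])/d[2]
B=np.array([at(p,.012) for p in((217,97),(453,183),(133,320),(370,405))])
o=B.mean(0);print(B.round(4),"o",o)
ax=(B[0]+B[1]-B[2]-B[3]);ay=(B[0]+B[2]-B[1]-B[3])
a1=np.arctan2(ax[1],ax[0]);a2=np.arctan2(-ay[0],ay[1]);print("yaw",a1,a2,np.linalg.norm(ax)/2,np.linalg.norm(ay)/2)
W=np.load("top0.npy")[150:235,300:370].reshape(-1,3)
# top block plane & everything in opener frame
for a in (a1,a2,(a1+a2)/2):
    x=np.array([np.cos(a),np.sin(a)]);y=np.array([-x[1],x[0]])
    q=W-o; X=q[:,:2]@x;Y=q[:,:2]@y;Z=W[:,2]
    s=(Z>.03)&(Z<.046)&(X<-.068)&(abs(Y)<.03); print("bar out",s.sum(),X[s].min(),np.percentile(Y[s],[2,98]))
    s=(Z>.06)&(Z<.07)&(X<-.03)&(abs(Y)<.02);print("pad",s.sum(),np.percentile(X[s],[3,97]),np.percentile(Y[s],[3,97]))
    s=(Z>.044)&(Z<.053)&(abs(Y)<.07)&(abs(X)<.08);print("block",np.percentile(X[s],[1,99]),np.percentile(Y[s],[1,99]))
a=(a1+a2)/2
for k,n in((-.052,"pad"),(-.035,"mid"),(-.095,"cap"),(-.055,"mouth")): print(n,o[:2]+k*np.array([np.cos(a),np.sin(a)]))
E
```

```text
[[ 0.6278  0.0545  0.012 ]
 [ 0.5934 -0.0354  0.012 ]
 [ 0.5407  0.0877  0.012 ]
 [ 0.5077 -0.0018  0.012 ]] o [0.56740287 0.02624977 0.012     ]
yaw -0.3687501683844398 -0.360291992030602 0.09262535435073556 0.09580955614709706
bar out 192 -0.09778715388046699 [-0.01936096  0.01925227]
pad 83 [-0.06344858 -0.03373941] [-0.00691978  0.0072332 ]
block [-0.05533245  0.0565765 ] [-0.03635825  0.03737074]
bar out 190 -0.09787223599140141 [-0.0186282   0.01991078]
pad 83 [-0.06342152 -0.03371797] [-0.00641484  0.0077045 ]
block [-0.05521022  0.05675198] [-0.03629518  0.03728487]
bar out 190 -0.09780109144147352 [-0.01901517  0.01960325]
pad 83 [-0.06343562 -0.03372899] [-0.00666737  0.00746892]
block [-0.05527212  0.0566737 ] [-0.03633101  0.03738771]
pad [0.51881955 0.04478787]
mid [0.53470256 0.03872734]
cap [0.47864488 0.06011745]
mouth [0.51601667 0.04585737]
```

```bash
cat >> h.py <<'E'
O=np.array([.5674,.0262]); YAW=-.3645
XA=np.array([np.cos(YAW),np.sin(YAW)]); YA=np.array([-XA[1],XA[0]])
def ow(X,Y,z): return np.r_[O+X*XA+Y*YA,z]
def rel(p,yaw=None):
    o=status.get_obs();Rt=R.from_rotvec(o["orientation"])
    print("shift mm",(Rt.inv().apply(np.array(p)-o["tcp_pos"])*1000).round(1))
    if yaw is not None:
        T=np.array([[np.cos(yaw),np.sin(yaw),0],[np.sin(yaw),-np.cos(yaw),0],[0,0,-1]]).T
        print("turn",(Rt.inv()*R.from_matrix(T)).as_rotvec().round(4))
def of():
    o=st(); q=o["tcp_pos"][:2]-O; print("opener frame",(q@XA).round(4),(q@YA).round(4),o["tcp_pos"][2].round(4),"j7",o["joints"][6].round(2),"grip",o["gripper_force"])
E
python3 - <<'E'
from h import *
W=np.load("top0.npy").reshape(-1,3);W=W[~np.isnan(W[:,0])]
for y in np.arange(-.6,.1,.05):
    s=(abs(W[:,1]-y)<.025)
    print(round(y,2),[int(1000*max([0,*W[s&(abs(W[:,0]-x)<.025)&(W[:,2]<.5),2]])) for x in np.arange(.3,.75,.05)])
rel(ow(-.052,0,.2),YAW)
rel(ow(-.052,0,.09),YAW)
E
```

```text
-0.6 [0, 0, 0, 0, 0, 0, 0, 0, 0]
-0.55 [0, 0, 0, 0, 0, 0, 0, 0, 0]
-0.5 [0, 0, 1, 4, 5, 5, 22, 23, 6]
-0.45 [5, 6, 11, 11, 7, 7, 6, 88, 7]
-0.4 [15, 20, 151, 151, 6, 5, 5, 7, 7]
-0.35 [21, 17, 7, 157, 237, 102, 100, 118, 117]
-0.3 [6, 6, 6, 146, 239, 231, 101, 117, 118]
-0.25 [7, 6, 6, 6, 227, 102, 102, 227, 228]
-0.2 [6, 6, 6, 6, 6, 6, 7, 229, 230]
-0.15 [6, 23, 22, 6, 7, 6, 6, 6, 6]
-0.1 [6, 25, 27, 27, 106, 104, 7, 6, 6]
-0.05 [5, 6, 6, 6, 103, 107, 48, 7, 7]
0.0 [6, 6, 7, 7, 52, 60, 54, 50, 7]
0.05 [6, 7, 6, 41, 68, 67, 54, 51, 8]
shift mm [ 486.9 -489.6    2.1]
turn [-1.500e-03  8.000e-04  8.133e-01]
shift mm [ 486.9 -489.4  112.1]
turn [-1.500e-03  8.000e-04  8.133e-01]
```

```bash
python3 -m creep '0 0 0 0 0 -60 -1;0 0 0 0 0 -120 -1;0 0 0 0 0 -180 -1;0 0 0.15 40 -45 -180 -1;0 0 0.3 80 -90 -180 -1;0 0 0.45 120 -135 -180 -1;0 0 0.6 160 -175 -180 -1;0 0 0.7 200 -215 -180 -1;0 0 0.8 240 -255 -180 -1;0 0 0.813 280 -295 -180 -1'
python3 - <<'E'
from h import *
of(); rel(ow(-.052,0,.2),YAW);rel(ow(-.052,0,.08),YAW)
E
```

```text
clock: 1.35
tcp_pos: [0.4173, -0.219, 0.382]
orientation: [3.089, -0.571, -0.0]
contact_force: [1.3, -0.3, -0.1]
grip_width: -0.0001
gripper_force: 0.0
t 1.35 tcp [ 0.4173 -0.219   0.382 ] R [[0.934, -0.358, -0.0], [-0.358, -0.934, -0.0], [-0.0, 0.0, -1.0]] F [ 1.3 -0.3 -0.1] w -0.0001
opener frame -0.0529 -0.2826 0.382 j7 -1.59 grip 0.0
shift mm [   0.6 -282.6  182. ]
turn [ 0.0001  0.0002 -0.0011]
shift mm [   0.6 -282.6  302. ]
turn [ 0.0001  0.0002 -0.0011]
```

```bash
python3 -m creep '0 0 0 0 -60 0 -1;0 0 0 0 -120 0 -1;0 0 0 0 -180 20 -1;0 0 0 0 -235 60 -1;0 0 0 0 -283 110 -1;0 0 0 0 -283 170 -1;0 0 0 0 -283 230 -1;0 0 0 0 -283 270 -1;0 0 0 0 -283 290 -1;0 0 0 0 -283 304 -1'
python3 - <<'E'
from h import *
of(); 
im,d,W=cloud("top"); im2,_,_=cloud("wrist"); rel(ow(-.052,0,.064),YAW)
c=cv2.resize(im[145:240,285:415],None,fx=3,fy=3); cv2.imwrite("pics/p1.png",np.vstack([cv2.copyMakeBorder(c,0,0,0,560-c.shape[1],0),im2[:310]])[...,::-1])
E
```

```text
clock: 2.6
tcp_pos: [0.5173, 0.0434, 0.0768]
orientation: [3.089, -0.569, -0.003]
contact_force: [0.4, 0.4, -0.3]
grip_width: -0.0
gripper_force: 0.0
t 2.6 tcp [0.5173 0.0434 0.0768] R [[0.934, -0.356, -0.002], [-0.356, -0.934, -0.0], [-0.002, 0.001, -1.0]] F [ 0.4  0.4 -0.3] w -0.0
opener frame -0.053 -0.0018 0.0768 j7 -2.35 grip 0.0
shift mm [ 1.2 -1.9 13. ]
turn [0.0011 0.0021 0.0004]
```

View pics/p1.png

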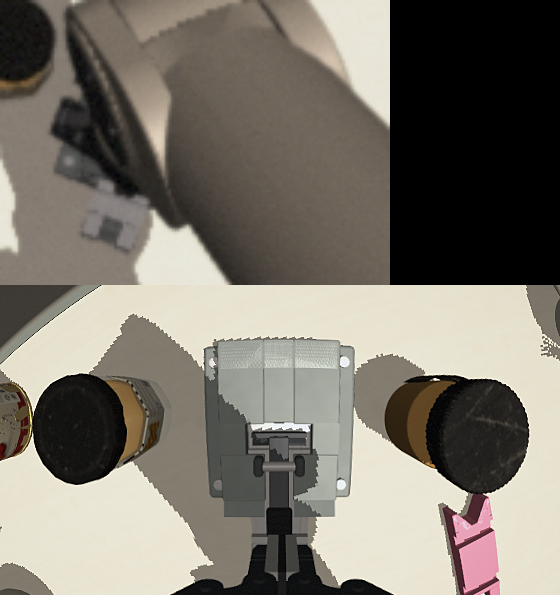

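The tips are shut, centred over the pad at wrist px (278,510). Next I press down.

```bash
python3 -m creep '0 0 0 1 -1.5 8 -1;0 0 0 1 -1.5 13 -1;0 0 0 1 -1.5 16 -1;0 0 0 1 -1.5 18 -1;0 0 0 1 -1.5 20 -1;0 0 0 1 -1.5 22 -1;0 0 0 1 -1.5 23 -1;0 0 0 1 -1.5 23 -1;0 0 0 1 -1.5 23 -1'
python3 - <<'E'
from h import *
of(); im,d,W=cloud("top")
P=W[150:240,295:345].reshape(-1,3);q=P[:,:2]-O;X=q@XA;Y=q@YA
s=(P[:,2]>.034)&(P[:,2]<.046)&(abs(Y)<.025)&(X<-.07)&(X>-.14);print("bar min X",np.percentile(X[s],[1,3,50]),s.sum())
E
```

```text
clock: 3.82
tcp_pos: [0.5195, 0.0446, 0.0553]
orientation: [-3.09, 0.569, -0.0]
contact_force: [1.0, -0.0, -0.1]
grip_width: -0.0001
gripper_force: 0.0
t 3.83 tcp [0.5195 0.0446 0.0553] R [[0.934, -0.356, 0.0], [-0.356, -0.934, 0.0], [0.0, -0.0, -1.0]] F [ 1.  -0.  -0.1] w -0.0001
opener frame -0.0513 0.0001 0.0553 j7 -2.37 grip 0.0
bar min X [-0.09732274 -0.09678351 -0.08265271] 159
```

```bash
python3 - <<'E'
from h import *
im2,_,_=cloud("wrist"); im,_,_=cloud("scene")
c=cv2.resize(im[150:240,260:370],None,fx=4,fy=4)
c=cv2.copyMakeBorder(c,0,0,0,560-c.shape[1],0)
cv2.imwrite("pics/p2.png",np.vstack([c[:360],im2[150:390]])[...,::-1])
E
```

```text
(no output)
```

View pics/p2.png

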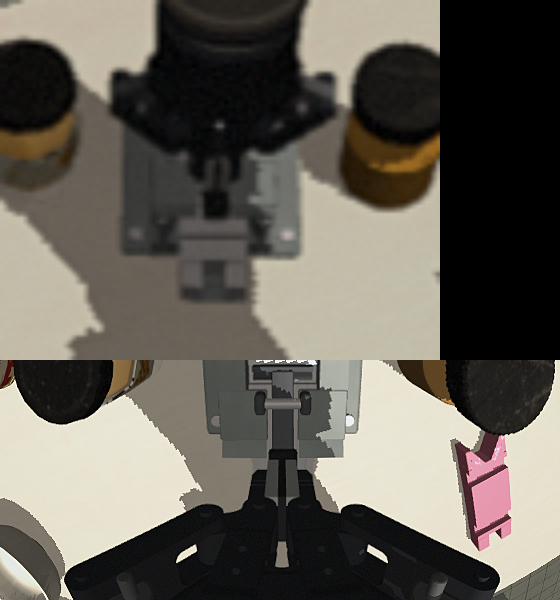

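The image suggests the tips hover just above or behind the pad, so I'll check with depth.

```bash
python3 - <<'E'
from h import *
im,d,W=cloud("wrist")
q=W[...,:2]-O;X=q@XA;Y=q@YA
for v in range(220,350,8):
    print(v,[(int(X[v,u]*1000),int(Y[v,u]*1000),int(W[v,u,2]*1000)) if d[v,u]>0 else None for u in (262,270,278,284,290,298)])
im,d,W=cloud("scene");q=W[...,:2]-O;X=q@XA;Y=q@YA
for v in range(182,216,3):
    print(v,[(int(X[v,u]*1000),int(Y[v,u]*1000),int(W[v,u,2]*1000)) if d[v,u]>0 else None for u in (310,312,314,316,318)])
print(st()["moment"])
E
```

```text
220 [(-39, 12, 46), (-41, 8, 39), (-35, 3, 58), (-34, 0, 59), (-34, -3, 59), (-39, -8, 47)]
228 [(-44, 12, 47), (-47, 8, 40), (-39, 3, 60), (-39, 0, 59), (-38, -3, 60), (-44, -8, 47)]
236 [(-49, 12, 47), (-52, 8, 39), (-43, 3, 61), (-43, 0, 61), (-43, -3, 61), (-52, -9, 40)]
244 [(-52, 12, 51), (-47, 7, 64), (-46, 3, 65), (-47, 0, 64), (-47, -3, 64), (-58, -9, 39)]
252 [(-66, 14, 34), (-38, 6, 92), (-38, 2, 92), (-38, 0, 92), (-38, -2, 91), (-65, -9, 36)]
260 [(-42, 10, 92), (-38, 6, 100), (-38, 2, 100), (-38, 0, 99), (-38, -2, 100), (-42, -6, 92)]
268 [(-42, 9, 100), (-38, 6, 107), (-38, 2, 108), (-39, 0, 106), (-38, -2, 108), (-42, -6, 99)]
276 [(-42, 9, 107), (-38, 5, 114), (-38, 2, 115), (-38, 0, 114), (-38, -2, 114), (-38, -5, 115)]
284 [(-43, 9, 113), (-38, 5, 120), (-38, 2, 121), (-39, 0, 119), (-38, -1, 121), (-38, -5, 120)]
292 [(-36, 8, 130), (-37, 5, 128), (-40, 2, 123), (-41, 0, 122), (-38, -1, 127), (-35, -4, 130)]
300 [(-37, 7, 133), (-37, 5, 133), (-45, 2, 121), (-44, 0, 123), (-37, -1, 132), (-37, -4, 133)]
308 [(-37, 7, 137), (-37, 5, 137), (-48, 2, 122), (-48, 0, 12
[... 937 characters left out ...]
(-61, 2, 89), (-59, -2, 87), (-32, -9, 40), (-35, -13, 45)]
200 [(-54, 6, 63), (-55, 1, 66), (-55, -3, 66), (-54, -8, 63), (-43, -13, 46)]
203 [(-65, 6, 68), (-62, 1, 63), (-62, -3, 63), (-63, -7, 66), (-54, -13, 50)]
206 [(-58, 5, 41), (-58, 0, 42), (-57, -4, 40), (-57, -9, 40), (-56, -14, 39)]
209 [(-64, 5, 39), (-64, 0, 38), (-64, -4, 39), (-64, -9, 38), (-63, -14, 37)]
212 [(-70, 5, 33), (-70, 0, 34), (-70, -4, 33), (-71, -9, 35), (-69, -14, 33)]
215 [(-80, 5, 38), (-80, 0, 38), (-79, -4, 36), (-82, -8, 41), (-82, -13, 41)]
t 4.08 tcp [0.5195 0.0446 0.0553] R [[0.934, -0.356, 0.0], [-0.356, -0.934, 0.0], [0.0, -0.0, -1.0]] F [ 0.4 -0.8  0.5] w 0.0001
[ 0.07695942 -0.05940877  0.00566962]
```

```bash
python3 - <<'E'
from h import *
for n in("wrist","scene"):
    im,d,W=cloud(n);q=W[...,:2]-O;X=q@XA;Y=q@YA;Z=W[...,2]
    if n=="wrist": 
        for v in range(240,256): print(v,[(int(X[v,u]*1000),int(Z[v,u]*1000),im[v,u].tolist()) for u in (274,284)])
    else:
        for v in range(192,206): print(v,[(int(X[v,u]*1000),int(Y[v,u]*1000),int(Z[v,u]*1000),im[v,u].tolist()) for u in (312,314,316)])
E
```

```text
240 [(-44, 64, [12, 13, 12]), (-44, 63, [9, 13, 11])]
241 [(-45, 64, [15, 17, 18]), (-45, 64, [14, 15, 13])]
242 [(-45, 64, [14, 14, 15]), (-45, 64, [17, 15, 16])]
243 [(-46, 65, [17, 19, 17]), (-46, 63, [20, 21, 19])]
244 [(-46, 65, [20, 22, 20]), (-46, 65, [19, 19, 19])]
245 [(-47, 64, [16, 16, 16]), (-47, 64, [19, 21, 19])]
246 [(-47, 65, [18, 19, 20]), (-48, 64, [12, 14, 15])]
247 [(-48, 65, [14, 12, 12]), (-48, 64, [14, 17, 15])]
248 [(-48, 65, [8, 7, 8]), (-49, 65, [9, 11, 9])]
249 [(-38, 88, [29, 30, 29]), (-38, 88, [14, 12, 13])]
250 [(-38, 89, [70, 69, 65]), (-38, 90, [8, 8, 10])]
251 [(-38, 91, [66, 65, 62]), (-38, 91, [10, 8, 10])]
252 [(-38, 92, [65, 66, 62]), (-38, 93, [9, 10, 9])]
253 [(-38, 92, [64, 63, 60]), (-38, 93, [6, 7, 6])]
254 [(-38, 94, [64, 63, 61]), (-39, 93, [13, 12, 12])]
255 [(-38, 96, [64, 64, 61]), (-38, 95, [3, 5, 6])]
192 [(-62, 3, 114, [52, 49, 48]), (-59, -1, 109, [17, 18, 18]), (-59, -5, 110, [49, 47, 46])]
193 [(-59, 3, 105, [53, 49, 48]), (-60, -1, 107, [19, 16, 17]), (-60, -6, 106, [41, 41, 38])]
194 [(-59, 2, 101, [46, 46, 42]), (-61, -1, 103, 
[... 361 characters left out ...]
63, [9, 13, 7]), (-46, -8, 60, [22, 21, 21])]
199 [(-53, 1, 66, [6, 2, 5]), (-52, -3, 64, [11, 6, 13]), (-51, -8, 64, [17, 14, 13])]
200 [(-55, 1, 65, [10, 10, 12]), (-54, -3, 64, [12, 9, 14]), (-52, -8, 60, [12, 12, 11])]
201 [(-59, 1, 68, [13, 12, 13]), (-58, -3, 66, [16, 16, 15]), (-56, -8, 62, [17, 13, 14])]
202 [(-59, 1, 64, [8, 8, 7]), (-59, -3, 63, [9, 10, 12]), (-59, -8, 63, [19, 18, 20])]
203 [(-65, 1, 68, [9, 8, 11]), (-63, -3, 65, [10, 10, 11]), (-60, -8, 60, [24, 22, 20])]
204 [(-65, 1, 64, [32, 30, 31]), (-64, -3, 62, [31, 31, 31]), (-65, -7, 65, [39, 40, 37])]Traceback (most recent call last):
  File "<stdin>", line 7, in <module>
ValueError: cannot convert float NaN to integer
```

Both cameras put the fingertips about 22 mm above the pad: the tip is at z≈0.087 while TCP reads 0.055. I'll confirm by descending in small steps and watching the contact force.

```bash
python3 -m creep '0 0 0 0 0 6 -1;0 0 0 0 0 12 -1;0 0 0 0 0 16 -1;0 0 0 0 0 19 -1;0 0 0 0 0 19 -1' | grep -E "force|pos"; python3 -m creep '0 0 0 0 0 2 -1;0 0 0 0 0 4 -1;0 0 0 0 0 4 -1' | grep -E "force|pos";python3 -m creep '0 0 0 0 0 1.5 -1;0 0 0 0 0 3 -1;0 0 0 0 0 3 -1' | grep -E "force|pos"
```

```text
tcp_pos: [0.5193, 0.0446, 0.0359]
contact_force: [-0.6, 0.6, -1.1]
gripper_force: 0.0
tcp_pos: [0.5187, 0.0451, 0.0323]
contact_force: [-2.7, -0.0, 3.2]
gripper_force: 1.6
tcp_pos: [0.5197, 0.0446, 0.0292]
contact_force: [0.2, -0.1, 0.7]
gripper_force: 0.1
```

```bash
python3 -m creep '0 0 0 0 0 1.5 -1;0 0 0 0 0 3 -1;0 0 0 0 0 3 -1' | grep -E "force|pos";python3 -m creep '0 0 0 0 0 1 -1;0 0 0 0 0 2 -1;0 0 0 0 0 2 -1;0 0 0 0 0 2 -1' | grep -E "force|pos"
cat >> h.py <<'E'
def bar():
    im,d,W=cloud("top")
    P=W[150:250,285:345].reshape(-1,3);q=P[:,:2]-O;X=q@XA;Y=q@YA
    s=(P[:,2]>.034)&(P[:,2]<.046)&(abs(Y)<.03)&(X<-.07)&(X>-.17);print("bar min X",np.percentile(X[s],[1,3]),"Y",np.percentile(Y[s],[3,97]),s.sum())
    return im
E
python3 -c "
from h import *
bar()"
```

```text
tcp_pos: [0.5193, 0.0447, 0.0261]
contact_force: [-2.2, -0.2, 3.6]
gripper_force: 1.6
tcp_pos: [0.5194, 0.0446, 0.0242]
contact_force: [-1.6, 0.6, 4.2]
gripper_force: 1.9
bar min X [-0.11506495 -0.11422773] Y [-0.01878607  0.01905233] 283
```

The bar sprang out 18 mm: its outer end is now at X=−0.115. The reported TCP lies about 31 mm beyond the real tips. Next I lift, back up and open.

```bash
python3 -m creep '0 0 0 0 0 -30 -1;0 0 0 0 0 -55 -1;0 0 0 -13 0 -60 0.2;0 0 0 -26 0 -60 0.7;0 0 0 -26 0 -60 0.7;0 0 0 -26 0 -60 0.7;0 0 0 -26 0 -60 0.7'
python3 - <<'E'
from h import *
of(); bar()
im,d,W=cloud("scene");q=W[...,:2]-O;X=q@XA;Y=q@YA;Z=W[...,2]
s=(abs(abs(Y)-.04)<.03)&(X<-.06)&(X>-.11)&(Z>.06)
for lo in (-.07,-.05,-.03,.01,.03,.05):
    k=s&(Y>lo)&(Y<lo+.02); print(lo,k.sum(),np.percentile(Z[k],[0,2,5]) if k.any() else "")
rel(ow(-.078,0,.03),YAW)
im2,_=grab_frame("wrist");cv2.imwrite("pics/p3.png",im2[...,::-1])
E
```

```text
clock: 7.35
tcp_pos: [0.4953, 0.0537, 0.0838]
orientation: [3.089, -0.569, -0.001]
contact_force: [0.6, 0.2, 0.2]
grip_width: 0.0727
gripper_force: 0.0
t 7.35 tcp [0.4953 0.0537 0.0838] R [[0.934, -0.356, -0.0], [-0.356, -0.934, -0.0], [-0.0, 0.0, -1.0]] F [0.6 0.2 0.2] w 0.0727
opener frame -0.0772 -0.0 0.0838 j7 -2.37 grip 0.0
bar min X [-0.11538861 -0.11469171] Y [-0.01827044  0.01944441] 177
-0.07 211 [0.1432343  0.16807314 0.17174675]
-0.05 370 [0.12167374 0.12817845 0.13769496]
-0.03 471 [0.18202478 0.19164463 0.19951208]
0.01 544 [0.18337222 0.19027413 0.20126984]
0.03 901 [0.12613985 0.14209258 0.16592793]
0.05 372 [0.16562692 0.1716977  0.17524532]
shift mm [-0.8  0.  54. ]
turn [ 0.      0.0002 -0.0001]
```

View pics/p3.png

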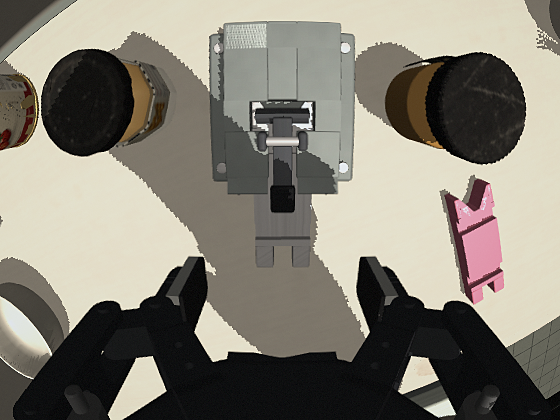

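The bar now stands out by about 58 mm, with its notch end at px (283,255). The open fingers straddle the axis at px (190,285) and (375,285). I'll descend in stages with force checks.

```bash
python3 -m creep '0 0 0 -1 0 40 0.7;0 0 0 -1 0 70 0.7;0 0 0 -1 0 85 0.7;0 0 0 -1 0 92 0.7;0 0 0 -1 0 92 0.7' | grep -E "force|pos"; python3 -m creep '0 0 0 0 0 4 0.7;0 0 0 0 0 8 0.7;0 0 0 0 0 8 0.7' | grep -E "force|pos"; python3 -m creep '0 0 0 0 0 0 0.2;0 0 0 0 0 0 -0.3;0 0 0 0 0 0 -0.6;0 0 0 0 0 0 -1;0 0 0 0 0 0 -1;0 0 0 0 0 0 -1' 60
python3 - <<'E'
from h import *
im2,d,W=cloud("wrist");cv2.imwrite("pics/p4.png",im2[180:420,140:420,::-1]);of()
E
```

```text
tcp_pos: [0.4946, 0.0543, -0.0076]
contact_force: [-0.4, 0.2, 0.4]
gripper_force: 0.0
tcp_pos: [0.4942, 0.0542, -0.0158]
contact_force: [-0.5, -0.2, -0.3]
gripper_force: 0.0
clock: 9.25
tcp_pos: [0.4945, 0.0542, -0.0155]
orientation: [-3.09, 0.569, -0.001]
contact_force: [-0.6, 0.6, 5.5]
grip_width: 0.0387
gripper_force: 60.8
t 9.3 tcp [ 0.4945  0.0542 -0.0154] R [[0.934, -0.356, 0.001], [-0.356, -0.934, -0.0], [0.001, -0.0, -1.0]] F [-0.1 -0.3  6. ] w 0.0391
opener frame -0.0781 0.0002 -0.0154 j7 -2.47 grip 60.79828888177872
```

View pics/p4.png

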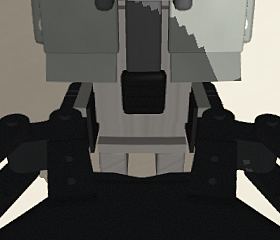

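```bash
python3 -m creep '0 0 0 -8 0 0 -1;0 0 0 -18 0 0 -1;0 0 0 -30 0 0 -1;0 0 0 -42 0 0 -1;0 0 0 -54 0 0 -1;0 0 0 -64 0 0 -1;0 0 0 -72 0 0 -1;0 0 0 -74 0 0 -1;0 0 0 -74 0 0 -1'|grep -E "force|pos|wid"
python3 -c "
from h import *
of()"
```

```text
tcp_pos: [0.4243, 0.0806, -0.016]
contact_force: [-1.9, 0.8, 3.9]
grip_width: 0.0389
gripper_force: 61.1
t 10.43 tcp [ 0.4243  0.0806 -0.016 ] R [[0.935, -0.356, -0.001], [-0.356, -0.935, -0.0], [-0.001, 0.001, -1.0]] F [-1.9  0.8  3.9] w 0.0389
opener frame -0.1531 -0.0001 -0.016 j7 -2.59 grip 61.091793179512024
```

```bash
python3 -m creep '0 0 0 0 0 -40 -1;0 0 0 0 0 -80 -1;0 0 0 0 -20 -110 -1;0 0 -0.1 -5 -60 -110 -1;0 0 -0.28 -15 -112 -110 -1;0 0 -0.46 -15 -112 -110 -1;0 0 -0.64 -15 -112 -110 -1;0 0 -0.82 -15 -112 -110 -1;0 0 -1.0 -15 -112 -110 -1;0 0 -1.18 -15 -112 -110 -1'|grep -E "force|pos|wid"
python3 -m creep '0 0 -0.18 0 0 0 -1;0 0 -0.36 0 0 0 -1;0 0 -0.54 0 0 0 -1;0 0 -0.72 0 0 0 -1;0 0 -0.9 0 0 0 -1;0 0 -1.08 0 0 0 -1;0 0 -1.26 0 0 0 -1;0 0 -1.44 0 0 0 -1;0 0 -1.62 0 0 0 -1;0 0 -1.8 0 0 0 -1'|grep -E "force|pos|wid"
python3 -c "
from h import *
of();rel([.45,.19,.09],YAW+np.pi)"
```

```text
tcp_pos: [0.4499, 0.1897, 0.0932]
contact_force: [0.1, -0.6, -2.0]
grip_width: 0.0392
gripper_force: 62.1
tcp_pos: [0.4501, 0.1895, 0.0933]
contact_force: [0.3, -0.3, -2.0]
grip_width: 0.0389
gripper_force: 62.2
t 12.93 tcp [0.4501 0.1895 0.0933] R [[-0.868, 0.497, -0.002], [0.497, 0.868, -0.001], [0.002, -0.002, -1.0]] F [ 0.3 -0.3 -2. ] w 0.0389
opener frame -0.1678 0.1108 0.0933 j7 -0.06 grip 62.179023027420044
shift mm [0.3 0.4 3.3]
turn [-0.002  -0.0017 -0.156 ]
```

```bash
python3 -m creep '0 0 -0.156 0 0 0 -1;0 0 -0.156 0 0 40 -1;0 0 -0.156 0 0 80 -1;0 0 -0.156 0 0 110 -1;0 0 -0.156 0 0 121 -1;0 0 -0.156 0 0 122 -1;0 0 -0.156 0 0 122 -1'|grep -E "force|pos|wid"
python3 -m creep '0 0 0 0 0 1 -1;0 0 0 0 0 2 -1;0 0 0 0 0 2 -1'|grep -E "force|pos|wid"
python3 -m creep '0 0 0 0 0 1 -1;0 0 0 0 0 2 -1;0 0 0 0 0 2 -1'|grep -E "force|pos|wid"
```

```text
tcp_pos: [0.4515, 0.1909, -0.027]
contact_force: [0.8, 0.3, -2.0]
grip_width: 0.039
gripper_force: 61.9
tcp_pos: [0.4511, 0.1905, -0.0296]
contact_force: [0.0, 0.5, -1.9]
grip_width: 0.0391
gripper_force: 61.9
tcp_pos: [0.4512, 0.1906, -0.0303]
contact_force: [-4.0, -3.3, 19.6]
grip_width: 0.0389
gripper_force: 74.1
```

```bash
python3 -m creep '0 0 0 0 0 -2 -1;0 0 0 0 0 -2 0;0 0 0 0 0 -3 0.4;0 0 0 0 0 -3 0.6;0 0 0 0 0 -3 0.6;0 0 0 0 0 -60 0.6;0 0 0 0 0 -110 0.6;0 0 0 50 0 -120 0.6;0 0 0 80 0 -120 0.6;0 0 0 80 0 -120 0.6'|grep -E "force|pos|wid"
python3 - <<'E'
from h import *
of()
for n in("top","wrist"):
    im,d,W=cloud(n);np.save(n+"1.npy",W)
    q=W[...,:2]-O;X=q@XA;Y=q@YA;Z=W[...,2]
    s=(Z>.012)&(Z<.03)&(abs(Y-.11)<.045)&(abs(X+.19)<.1)&(im.astype(int).max(-1)-im.min(-1)<60)
    print(n,s.sum(),np.percentile(X[s],[0,1,99,100]),np.percentile(Y[s],[1,99]),np.median(Z[s]))
    if s.sum()>20: print(cv2.minAreaRect(np.stack([X[s],Y[s]],-1).astype(np.float32)*1000))
    cv2.imwrite(f"pics/{n}1.png",im[...,::-1])
E
```

```text
tcp_pos: [0.3746, 0.2199, 0.0884]
contact_force: [0.1, 0.8, -0.4]
grip_width: 0.0681
gripper_force: 0.0
t 15.8 tcp [0.3746 0.2199 0.0884] R [[-0.934, 0.358, 0.001], [0.358, 0.934, -0.001], [-0.001, -0.001, -1.0]] F [ 0.1  0.8 -0.4] w 0.0681
opener frame -0.2492 0.1122 0.0884 j7 -0.07 grip 0.0
top 408 [-0.18517439 -0.18436865 -0.12696112 -0.12589404] [0.0927     0.13220183] 0.019999959610799527
((-155.6007537841797, 112.55335235595703), (40.18757629394531, 59.239288330078125), 89.40341186523438)
wrist 5288 [-0.24734661 -0.24600241 -0.1296425  -0.12620042] [0.09384868 0.13342459] 0.020419573150972863
((-186.9013671875, 113.62098693847656), (40.349403381347656, 121.07096099853516), 89.37628936767578)
```

View pics/wrist1.png

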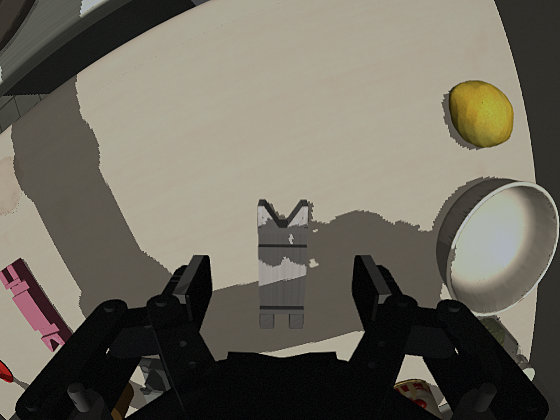

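The bar lies flat on the table with its V end (px 283,210) pointing away from the opener. Its centre is at opener X −0.187, Y 0.113. I'll regrasp 42 mm from the centre on the V side.

```bash
python3 -m creep '0 0 0 -20 0.5 40 0.6;0 0 0 -20 0.5 80 0.6;0 0 0 -20 0.5 105 0.6;0 0 0 -20 0.5 116 0.6;0 0 0 -20 0.5 116 0.6;0 0 0 -20 0.5 116 0.2;0 0 0 -20 0.5 116 -0.3;0 0 0 -20 0.5 116 -1;0 0 0 -20 0.5 116 -1;0 0 0 -20 0.5 116 -1' 80
python3 -m creep '0 0 0 0 0 0 -1;0 0 0 0 0 -20 -1;0 0 0 0 0 -60 -1;0 0 0 0 0 -100 -1;0 0 0 0 0 -100 -1'
python3 - <<'E'
from h import *
of()
im,d,W=cloud("top");q=W[...,:2]-O;X=q@XA;Y=q@YA;Z=W[...,2]
s=(Z>.07)&(Z<.16)&(abs(Y-.11)<.022)&(X>-.19)&(X<-.05)
print(s.sum(),np.percentile(X[s],[1,99]),np.percentile(Y[s],[1,99]))
for a in np.arange(-.19,-.1,.01):
    k=s&(abs(X-a)<.005); print(a.round(2),k.sum(),np.nanmedian(Z[k]).round(4),np.nanmedian(Y[k]).round(4)) if k.any() else 0
rel(ow(-.17,0,.10),YAW+np.pi)
E
```

```text
clock: 17.15
tcp_pos: [0.396, 0.213, -0.0265]
orientation: [0.578, 3.086, 0.001]
contact_force: [-2.1, -0.2, 9.1]
grip_width: 0.0379
gripper_force: 80.4
clock: 17.77
tcp_pos: [0.397, 0.2137, 0.0748]
orientation: [0.578, 3.083, 0.004]
contact_force: [-0.1, 0.7, -3.1]
grip_width: 0.0385
gripper_force: 81.0
t 17.77 tcp [0.397  0.2137 0.0748] R [[-0.932, 0.362, 0.005], [0.362, 0.932, 0.002], [-0.004, 0.004, -1.0]] F [-0.1  0.7 -3.1] w 0.0385
opener frame -0.2261 0.1144 0.0748 j7 -0.06 grip 81.00490495562553
224 [-0.15424733 -0.12596923] [0.09358782 0.1315636 ]
-0.15 93 0.1167 0.1122
-0.14 70 0.1215 0.1081
-0.13 61 0.1214 0.1203
shift mm [ -57.3 -112.7  -26.8]
turn [ 0.0013  0.0026 -0.0062]
```

```bash
python3 -m creep '0 0 -0.006 -15 -28 0 -1;0 0 -0.006 -30 -56 0 -1;0 0 -0.006 -45 -84 0 -1;0 0 -0.006 -60 -113 0 -1;0 0 -0.006 -60 -113 0 -1;0 0 -0.006 -60 -113 20 -1;0 0 -0.006 -60 -113 40 -1;0 0 -0.006 -60 -113 40 -1'
python3 - <<'E'
from h import *
o=st();of();print(o["joints"].round(2));rel(ow(-.165,0,-.0055),YAW+np.pi)
E
```

```text
clock: 18.82
tcp_pos: [0.4086, 0.0861, 0.0309]
orientation: [-0.565, -3.087, 0.001]
contact_force: [-0.2, 1.0, -2.7]
grip_width: 0.0375
gripper_force: 81.0
t 18.82 tcp [0.4086 0.0861 0.0309] R [[-0.935, 0.354, -0.004], [0.354, 0.935, -0.0], [0.003, -0.001, -1.0]] F [-0.2  1.  -2.7] w 0.0375
t 18.82 tcp [0.4086 0.0861 0.0309] R [[-0.935, 0.354, -0.004], [0.354, 0.935, -0.0], [0.003, -0.001, -1.0]] F [-0.2  1.  -2.7] w 0.0375
opener frame -0.1697 -0.0007 0.0309 j7 0.14 grip 80.98988145589828
[ 0.54  0.58 -1.09  2.23  0.77  0.78  0.14]
shift mm [-4.9  0.7 36.4]
turn [-0.0014 -0.0032  0.0023]
```

```bash
python3 -m creep '0 0 0 -1 0.7 15 -1;0 0 0 -1 0.7 28 -1;0 0 0 -1 0.7 34 -1;0 0 0 -1 0.7 36.4 -1;0 0 0 -1 0.7 36.4 -1'
python3 - <<'E'
from h import *
of();rel(ow(-.168,0,-.0055),YAW+np.pi)
im,_=grab_frame("wrist");im2,_=grab_frame("scene");c=cv2.resize(im2[160:240,270:350],(560,560))[100:400]
cv2.imwrite("pics/p5.png",np.vstack([im[130:420],c])[...,::-1])
E
```

```text
clock: 19.45
tcp_pos: [0.4115, 0.0861, -0.0041]
orientation: [0.568, 3.09, 0.0]
contact_force: [0.7, 0.0, -1.9]
grip_width: 0.0381
gripper_force: 81.1
t 19.45 tcp [ 0.4115  0.0861 -0.0041] R [[-0.935, 0.356, 0.0], [0.356, 0.935, 0.0], [-0.0, 0.0, -1.0]] F [ 0.7  0.  -1.9] w 0.0381
opener frame -0.167 0.0004 -0.0041 j7 0.05 grip 81.14872723817825
shift mm [ 1.  -0.4  1.4]
turn [0.0001 0.0001 0.0008]
```

View pics/p5.png

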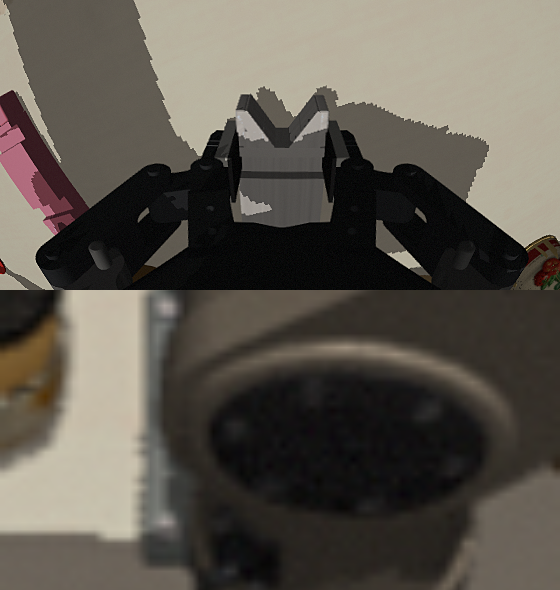

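The bar is held square by the V side, with the groove at px (283,175). Now I insert it.

```bash
python3 -m creep '0 0 0 0 -0.4 1.5 -1;0 0 0 -6 -0.4 1.5 -1;0 0 0 -12 -0.4 1.5 -1;0 0 0 -18 -0.4 1.5 -1;0 0 0 -22 -0.4 1.5 -1;0 0 0 -22 -0.4 1.5 -1'|grep -E "force|pos|wid"
python3 -m creep '0 0 0 -8 0 0 -1;0 0 0 -16 0 0 -1;0 0 0 -24 0 0 -1;0 0 0 -32 0 0 -1;0 0 0 -38 0 0 -1;0 0 0 -38 0 0 -1'|grep -E "force|pos|wid"
python3 -c "
from h import *
of();rel(ow(-.1,0,-.0055),YAW+np.pi)"
```

```text
tcp_pos: [0.4322, 0.0777, -0.0057]
contact_force: [0.3, -0.3, -1.7]
grip_width: 0.0377
gripper_force: 81.1
tcp_pos: [0.4673, 0.0642, -0.0059]
contact_force: [-0.9, -0.6, -2.2]
grip_width: 0.038
gripper_force: 81.1
t 21.05 tcp [ 0.4673  0.0642 -0.0059] R [[-0.934, 0.356, -0.001], [0.356, 0.934, 0.0], [0.001, -0.0, -1.0]] F [-0.9 -0.6 -2.2] w 0.038
opener frame -0.1071 -0.0002 -0.0059 j7 0.17 grip 81.08383521437645
shift mm [-7.1  0.2 -0.4]
turn [-0.     -0.0007  0.0003]
```

```bash
python3 -m creep '0 0 0 -7 0 0 -1;0 0 0 -14 0 0 -1;0 0 0 -20 0 0 -1;0 0 0 -26 0 0 -1;0 0 0 -30 0 0 -1;0 0 0 -30 0 0 -1'|grep -E "force|pos|wid"
python3 -m creep '0 0 0 -1.5 0 0 -1;0 0 0 -3 0 0 -1;0 0 0 -3 0 0 -1'|grep -E "force|pos|wid"
python3 -m creep '0 0 0 -1 0 0 -1;0 0 0 -2 0 0 -1;0 0 0 -2 0 0 -1'|grep -E "force|pos|wid"
python3 -c "
from h import *
of()"
```

```text
tcp_pos: [0.4956, 0.0535, -0.0058]
contact_force: [-2.9, 1.5, -2.4]
grip_width: 0.038
gripper_force: 81.1
tcp_pos: [0.498, 0.0526, -0.0058]
contact_force: [-4.6, 2.6, -3.1]
grip_width: 0.0378
gripper_force: 81.1
tcp_pos: [0.498, 0.0524, -0.0061]
contact_force: [-8.2, 2.4, -0.4]
grip_width: 0.0378
gripper_force: 81.1
t 22.55 tcp [ 0.498   0.0524 -0.0061] R [[-0.935, 0.355, -0.003], [0.355, 0.935, 0.0], [0.003, -0.001, -1.0]] F [-8.2  2.4 -0.4] w 0.0378
opener frame -0.0742 -0.0003 -0.0061 j7 0.24 grip 81.10120877623558
```

```bash
python3 -m creep '0 0 0 -1.5 0 0 -1;0 0 0 -3 0 0 -1;0 0 0 -3 0 0 -1'|grep -E "force|pos|wid"
python3 -c "
from h import *
of();bar()
im,d,W=cloud('scene');q=W[...,:2]-O;X=q@XA;Y=q@YA;Z=W[...,2]
s=(abs(Y)<.012)&(X>-.035)&(X<.03)&(Z>.045)
for a in np.arange(-.03,.03,.01):
    k=s&(abs(X-a)<.005); print(a.round(2),k.sum(),np.nanmedian(Z[k]) if k.any() else 0)
"
```

```text
tcp_pos: [0.4979, 0.0522, -0.0065]
contact_force: [-15.1, 5.1, 2.7]
grip_width: 0.0379
gripper_force: 81.8
t 22.93 tcp [ 0.4979  0.0522 -0.0065] R [[-0.935, 0.353, -0.007], [0.353, 0.935, 0.0], [0.007, -0.002, -1.0]] F [-15.1   5.1   2.7] w 0.0379
opener frame -0.0742 -0.0005 -0.0065 j7 0.24 grip 81.75312593579292
bar min X [-0.0932686  -0.09324861] Y [-0.01339644  0.02004022] 5
-0.03 36 0.4000366775727815
-0.02 2 0.39301931468442414
-0.01 0 0
0.0 0 0
0.01 0 0
0.02 0 0
```

```bash
python3 -m creep '0 0 0 3 0 0 -1;0 0 0 6 0 0 -1;0 0 0 6 0 0 -1'|grep -E "force|pos|wid"
python3 -m creep '0 0 0 0 0 0 -0.3;0 0 0 0 0 0 0.4;0 0 0 0 0 0 0.6;0 0 0 0 0 0 0.6;0 0 0 -0 0 -60 0.6;0 0 0 10 0 -110 0.6;0 0 0 10 0 -150 0.6;0 0 0 10 -60 -180 0.6;0 0 0 10 -120 -180 0.6;0 0 0 10 -180 -180 0.6'
python3 - <<'E'
from h import *
of();im=bar()
im2,d,W=cloud("scene");q=W[...,:2]-O;X=q@XA;Y=q@YA;Z=W[...,2]
s=(Z>.06)&(Z<.075)&(abs(Y)<.015)&(X<-.04)&(X>-.07);print("pad z",s.sum(),np.median(Z[s]))
a=cv2.resize(im[145:240,285:415],None,fx=4,fy=4);b=cv2.resize(im2[155:235,275:355],(380,380))
cv2.imwrite("pics/p6.png",np.hstack([a[:,:400],b])[...,::-1])
E
```

```text
tcp_pos: [0.4975, 0.0528, -0.0056]
contact_force: [-2.5, 1.4, -2.0]
grip_width: 0.0381
gripper_force: 81.1
clock: 24.65
tcp_pos: [0.4237, -0.1137, 0.1749]
orientation: [0.568, 3.088, -0.002]
contact_force: [1.0, -0.1, 0.4]
grip_width: 0.0681
gripper_force: 0.0
t 24.65 tcp [ 0.4237 -0.1137  0.1749] R [[-0.935, 0.356, 0.002], [0.356, 0.935, -0.001], [-0.002, -0.001, -1.0]] F [ 1.  -0.1  0.4] w 0.0681
opener frame -0.0844 -0.1819 0.1749 j7 0.89 grip 0.0
bar min X [-0.09747576 -0.09632578] Y [-0.01900885  0.01882381] 144
pad z 59 0.0637955813225056
```

View pics/p6.png

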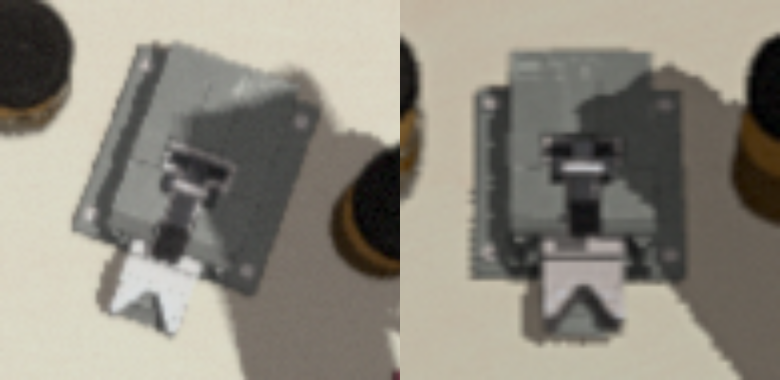

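The V-jaw end is out (px 150,310 left; 583,315 right), at the same −0.097 reading as the home position at the start. The pad is back at 64 mm and the jars haven't moved, so the bar is latched.

```bash
python3 -c "
from bench import r
print(r.hand_in())"
```

```text
the job is handed in; nothing more can be done
None
```

The bar is turned end for end and latched with its V-jaw end sticking out, the jars are where they stood, and I handed the job in at about 25 s on the robot's clock; the hand-in returned no verdict.

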